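# Stroke the sprung pads of an arched gluing jig

### The job

Check the sprung pads of the arched gluing jig: run your fingertips along the arch, from the pad next to the tall post to the pad next to the low disc, so that all five pads, one after another, are pressed lightly about halfway down and spring back. Only touch them: do not push any pad down to its stop, do not pull one up, and leave the loose things around and inside the jig where they are. Finish with the hand clear of the jig.

Things in the scene. Friction and masses are not known exactly. Their poses are not given: they have to be found in the camera images.
- jig: arched gluing jig, fixed: plywood base 190 x 390 x 18 mm, on it a curved former 42 mm wide, top 48 mm above the bench, carrying five sprung grey pads on an arc of 180 mm radius, 52 mm (0.29 rad) apart. Origin: on the bench below the middle pad; x is the arch's axis of symmetry, pointing outward from the crown, away from the robot; y left, from pad 1 to pad 5; arc centre at x = -180 mm
- post: tall round wooden post standing on one end of the former, 24 mm diameter, 45 mm tall (top 93 mm above the bench), fixed; 68 mm along the arc from the nearest pad's centre. It may be at either end of the arch. Origin: centre of its underside
- disc: low round wooden disc on the other end of the former, 40 mm diameter, 10 mm tall, fixed; 68 mm along the arc from the nearest pad's centre. Origin: centre of its underside
- pad1_top (a point): highest point of the dome of pad 1, the first in the jig's -y end. All pads alike: grey plastic mushroom heads 36 mm in diameter, the head 9 mm thick with a gently domed top (dome radius 30 mm), the top 71 mm above the bench and 23 mm above the former when up. It moves down with the pad
- pad2_top (a point): highest point of the dome of pad 2 (numbered along the arc from the jig's -y end to its +y end)
- pad3_top (a point): highest point of the dome of pad 3 (numbered along the arc from the jig's -y end to its +y end)
- pad4_top (a point): highest point of the dome of pad 4 (numbered along the arc from the jig's -y end to its +y end)
- pad5_top (a point): highest point of the dome of pad 5 (numbered along the arc from the jig's -y end to its +y end)
- pad1 (a joint): how far pad 1 is pressed down, m: 0 at rest, 0.010 at its bottom stop; the spring (0.7 N per mm) lifts it again when let go; pulled, it comes up by at most 0.004 (-0.004)
- pad2 (a joint): how far pad 2 is pressed down, m: 0 at rest, 0.010 at its bottom stop
- pad3 (a joint): how far pad 3 is pressed down, m: 0 at rest, 0.010 at its bottom stop
- pad4 (a joint): how far pad 4 is pressed down, m: 0 at rest, 0.010 at its bottom stop
- pad5 (a joint): how far pad 5 is pressed down, m: 0 at rest, 0.010 at its bottom stop
- wedge: stepped hardwood wedge, 70 x 26 x 16 mm, lying on the jig's baseboard inside the arch, loose. To be left alone. Origin: centre of its underside
- plug: dark wooden plug, 24 mm diameter, 36 mm tall, standing on the jig's baseboard inside the arch, loose. To be left alone. Origin: centre of its underside
- glue: white glue bottle, 60 mm diameter, 145 mm tall, standing at one end of the jig, loose. To be left alone. Origin: centre of its underside
- screwdriver: screwdriver 190 mm long, lying beyond the jig, loose. To be left alone. Origin: centre of its underside
- plane: small steel block plane, 160 x 50 mm, 60 mm tall, lying beside the jig, loose. To be left alone. Origin: centre of its underside
- pencil: flat carpenter's pencil, 165 x 14 x 8 mm, lying between the robot and the jig, loose. To be left alone. Origin: centre of its underside
- offcut: wood offcut 85 x 42 x 30 mm beside the jig, loose. To be left alone. Origin: centre of its underside

How it is judged:
On the way, in this order (a step that is already met when the one before it is completed fails the run):
1. pad number 1, counted from the tall post, is dipped by the fingers by at least 2.5 mm (((horizontal distance between post and pad1_top below 0.1 m and value of joint pad1 above 0.0025 m) or (horizontal distance between post and pad5_top below 0.1 m and value of joint pad5 above 0.0025 m)) and contact force between the fingers and jig above 0.2 N), for 0.06 s.
2. pad number 2, counted from the tall post, is dipped by the fingers by at least 2.5 mm (((horizontal distance between post and pad1_top below 0.1 m and value of joint pad2 above 0.0025 m) or (horizontal distance between post and pad5_top below 0.1 m and value of joint pad4 above 0.0025 m)) and contact force between the fingers and jig above 0.2 N), for 0.06 s.
3. pad number 3, counted from the tall post, is dipped by the fingers by at least 2.5 mm (((horizontal distance between post and pad1_top below 0.1 m and value of joint pad3 above 0.0025 m) or (horizontal distance between post and pad5_top below 0.1 m and value of joint pad3 above 0.0025 m)) and contact force between the fingers and jig above 0.2 N), for 0.06 s.
4. pad number 4, counted from the tall post, is dipped by the fingers by at least 2.5 mm (((horizontal distance between post and pad1_top below 0.1 m and value of joint pad4 above 0.0025 m) or (horizontal distance between post and pad5_top below 0.1 m and value of joint pad2 above 0.0025 m)) and contact force between the fingers and jig above 0.2 N), for 0.06 s.
5. pad number 5, counted from the tall post, is dipped by the fingers by at least 2.5 mm (((horizontal distance between post and pad1_top below 0.1 m and value of joint pad5 above 0.0025 m) or (horizontal distance between post and pad5_top below 0.1 m and value of joint pad1 above 0.0025 m)) and contact force between the fingers and jig above 0.2 N), for 0.06 s.
At the end, for the whole second after the job is handed in: All five pads have been dipped by the fingers by at least 2.5 mm (and never more than 8.5 mm) in order from the tall post to the low disc, all are back up within 1.5 mm, and no loose thing has moved more than 15 mm (value of joint pad1 between -0.0015 and 0.0015 m and value of joint pad2 between -0.0015 and 0.0015 m and value of joint pad3 between -0.0015 and 0.0015 m and value of joint pad4 between -0.0015 and 0.0015 m and value of joint pad5 between -0.0015 and 0.0015 m and distance of each of wedge, plug, glue, screwdriver, plane, pencil, offcut from where it was at the start of the episode below 0.015 m); the robot touches nothing.
It fails at once if a pad is pushed down to its stop (more than 8.5 mm) (value of joint any of pad1, pad2, pad3, pad4, pad5 above 0.0085 m).
It fails at once if a pad is pulled up (more than 2.5 mm) (value of joint any of pad1, pad2, pad3, pad4, pad5 below -0.0025 m).
It fails at once if the jig or a pad is pressed or knocked with more than 25 N (contact force between the arm and jig above 25 N).
It fails at once if a bystander is moved, lifted or knocked over (more than 15 mm) (distance of any of wedge, plug, glue, screwdriver, plane, pencil, offcut from where it was at the start of the episode above 0.015 m).
It also fails if it takes over 42 s, if anything falls off the work surface, if the arm or the gripper's body presses on something with over 40 N, if the wrist force passes 120 N, or if a joint passes its speed limit or range.

### The arm

A 6-joint arm with a two-finger parallel gripper is mounted at the origin on the work surface. World frame = base frame: x ahead of the robot, y to its left, z up, the work surface at z = 0. Lengths are in m, angles in rad, forces in N, time in s.
With the tool pointing down it reaches from about 0.25 to 0.8 m from the base axis. Payload 3.9 kg.
Tool frame: the origin (TCP) lies midway between the tips of the shut fingers; the grasp point (between the pads) lies 19 mm behind it; z points along the fingers, y is the line along which they close (so a half turn about z gives the same grasp; the last joint's range is limited). The gripper opens to 85 mm and grips with 20 to 120 N. Pads are 22 mm wide; open, the fingers measure 114 mm over their backs; the gripper's body (76 mm by 85 mm) begins 54 mm behind the grasp point. The pads swing forward as they close: fully open they stand 13 mm farther back than shut.
Start: joints at [-1.16, 0.26, -0.138, 1.173, 0, 1.571], TCP at [0.21, -0.481, 0.231] pointing down, gripper open.
Joint ranges: [-2.78, 2.78], [-0.83, 1.72], [-1.28, 1.37], [-1.9, 2.12], [-1.57, 1.48], [-3.14, 3.14]. Speed limits (rad/s): [2.57, 2.57, 3.14, 3.14, 3.14, 3.14].

### API

Orientations are given as a rotation vector (axis times angle).
In Python, from plant import r, eyes, spotter gives the robot as it stands. Calls block until the motion is done:
- r.move_to(position, orientation): joint-space move of the TCP to a pose.
- r.movel(position, speed=0.15, frame=None, f_stop=None): straight line of the TCP; frame=None keeps the orientation; speed is the mean speed in m/s. With f_stop (N) it stops when the force on the tool has changed by that much, and returns True; else False.
- r.set_joints(angles): joint-space move.
- r.let_go() and r.close(): open the fingers fully, or close them until they stop; the grip force is fixed at half the most.
- r.pause(seconds).
- r.ik(position, orientation): joint angles nearest the present ones, or None.
- r.get_obs(): the state.
- eyes.grab_frame(name): name is "scene" or "side" or "wrist"; returns the picture (420x560x3 uint8, red, green, blue); there is no depth.
- eyes.calibration(name): a dict with "mtx" (3x3 intrinsics, pixels), "origin" and "orientation" of the camera in the world. Camera axes: x right, y up, looking along -z (the intrinsics and any distortion apply to the point x, -y, -z); pixel columns grow to the right and rows downward; lengths in m; the calibration is good to about 2 mm. The wrist camera is an equidistant fisheye: a pixel r from the principal point sees the ray r / f radians off the axis. A picture is of the moment at which its call begins: read the wrist's pose just before it. calibration takes no time and is no camera call; for the wrist camera it gives the pose at the moment of the call.
A pose or a line that the arm cannot do raises r.IKError and nothing moves.
- r.close_job(): hands the job in; it is judged then, once.
Trained networks look in the newest picture that a camera, given by its name, has taken for a name from the list of things; names that differ only in an ending like _2 or _b are one class to them, and where a whole thing is asked for, a point or a joint stands for the part that bears it (a point fixed in the world has none). Each returns a list of dicts, best first, with "conf" (0 to 1); they miss things now and then, are a little off and sometimes report something else, mostly with a low value. They report only what shows in the picture. A call takes as long as a camera call.
- spotter.search_frame(camera, query): "point" ([column, row] in pixels, amid what is visible of it).
- spotter.pinpoint(camera, query): "point" ([column, row] in pixels: a listed point, or the origin of a listed thing).
The state is a dict: "time": time; "joint_pos": joint angles; "joint_vel": joint speeds; "joint_torque": joint torques, N m; "tool_pos": TCP position; "eef_rot": TCP orientation; "wrist_force": force on the tool from outside, world axes, zero at the start; "wrist_torque": the same for the moment, N m; "gripper_width": finger opening in m; "finger_force": force on a finger pad.
Only numpy, scipy, OpenCV 4.12 (cv2) and the standard library are available. Lean on these libraries where they do the work, as an engineer would, in place of code of your own. Each camera call takes 0.05 s, during which the arm holds its last target. There are 200 camera calls.

## Working session

There is one attempt and no reset: what is moved stays moved. The work goes in short steps, each a Python script; the robot and the scene stay as the last script left them, time stands still between calls to the robot, and variables do not carry over. Pictures are saved under pics/ and viewed, at most 10 in all, crops included, and the job is handed in when it is done.

```bash
ls; mkdir -p pics; python3 - <<'E'
from plant import r, eyes, spotter
import cv2
o=r.get_obs();print(o['time'],o['tool_pos'],o['eef_rot'],o['gripper_width'],o['wrist_force'])
for c in ("scene","side"):
    im=eyes.grab_frame(c);cv2.imwrite(f'pics/{c}.png',im[:,:,::-1])
    k=eyes.calibration(c);print(c,k)
    for q in ("post","disc","pad1_top","pad2_top","pad3_top","pad4_top","pad5_top","jig","glue"):
        print(q,[(d['point'],round(d['conf'],2)) for d in spotter.pinpoint(c,q)][:5])
print(r.get_obs()['time'])
E
```

```text
pics
0.0 [ 0.20936489 -0.48068523  0.23044142] [-3.07363042e+00 -6.40336663e-01  6.56224385e-04] 0.08514172677887713 [-0.03127451  0.20659802  0.43652028]
scene {'mtx': array([[525.539613  ,   0.        , 281.50564741],
       [  0.        , 525.539613  , 211.76452057],
       [  0.        ,   0.        ,   1.        ]]), 'origin': array([0.90585954, 0.63128842, 0.94260384]), 'orientation': array([0.22562299, 0.85441915, 2.52772073])}
post [([320.6, 168.6], 0.64)]
disc [([360.7, 284.7], 0.52)]
pad1_top [([306.0, 187.0], 0.7), ([305.3, 205.1], 0.46)]
pad2_top [([302.9, 205.1], 0.65)]
pad3_top [([301.7, 219.8], 0.5)]
pad4_top [([310.4, 242.2], 0.7), ([346.2, 222.8], 0.51)]
pad5_top [([329.9, 260.1], 0.61)]
jig [([304.2, 243.4], 0.92)]
glue [([328.3, 358.6], 0.7)]
side {'mtx': array([[421.89238791,   0.        , 281.74676835],
       [  0.        , 421.89238791, 205.35482904],
       [  0.        ,   0.        ,   1.        ]]), 'origin': array([0.05252312, 0.54005685, 0.54195254]), 'orientation': array([ 0.49413588, -1.108769  , -2.10823202])}
post []
disc [([216.1, 265.6], 0.95)]
pad1_top [([324.5, 205.6], 0.67)]
pad2_top [([299.5, 203.9], 0.73)]
pad3_top [([274.0, 208.4], 0.61)]
pad4_top [([248.1, 217.6], 0.63)]
pad5_top [([306.5, 297.5], 0.74), ([234.2, 231.0], 0.58)]
jig [([278.9, 237.3], 0.85)]
glue [([137.5, 275.0], 0.57), ([373.7, 202.5], 0.39)]
1.0
```

View pics/scene.png

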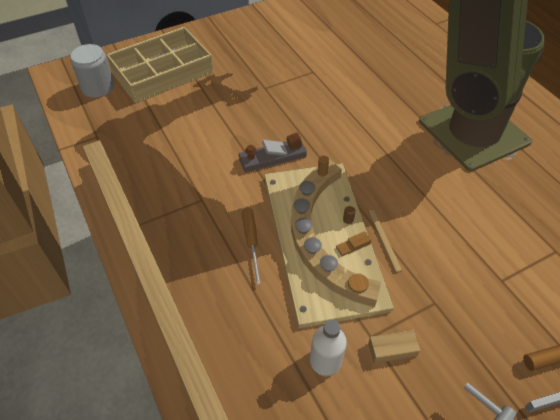

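View pics/side.png

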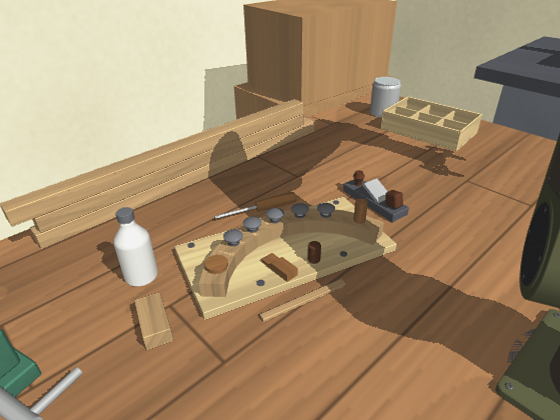

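```bash
cat > h.py <<'E'
import numpy as np
from scipy.spatial.transform import Rotation as R
from scipy.optimize import least_squares
from plant import eyes
def proj(k,P):
    p=R.from_rotvec(k['orientation']).inv().apply(np.atleast_2d(P)-k['origin'])
    p=p*[1,-1,-1]; q=p@np.array(k['mtx']).T
    return q[:,:2]/q[:,2:]
def onplane(k,uv,z):
    d=np.linalg.inv(k['mtx'])@[uv[0],uv[1],1]; d=R.from_rotvec(k['orientation']).apply(d*[1,-1,-1])
    return k['origin']+d*(z-k['origin'][2])/d[2]
def arc(s,rad=.18,c=-.18):  # jig frame xy at arc angle
    return np.array([c+rad*np.cos(s),rad*np.sin(s)])
def jig2w(p,q):
    x,y,t=p; return np.array([x+np.cos(t)*q[0]-np.sin(t)*q[1],y+np.sin(t)*q[0]+np.cos(t)*q[1]])
E
python3 - <<'E'
from h import *
S={'scene':[(306,187),(302.9,205.1),(301.7,219.8),(310.4,242.2),(329.9,260.1),(320.6,168.6),(360.7,284.7)],
'side':[(324.5,205.6),(299.5,203.9),(274,208.4),(248.1,217.6),(234.2,231),None,(216.1,265.6)]}
Z=[.071]*5+[.048]*2
A=[-.578,-.289,0,.289,.578,-.578-.068/.18,.578+.068/.18]
K={c:eyes.calibration(c) for c in S}
for c in S:
    for z,u in zip(Z,S[c]):
        if u: print(c,onplane(K[c],u,z).round(4))
def res(p):
    e=[]
    for c in S:
        for a,z,u in zip(A,Z,S[c]):
            if u: e+=list(proj(K[c],[*jig2w(p,arc(a)),z])[0]-u)
    return np.array(e)
f=least_squares(res,[.5,0,0],loss='soft_l1');print(f.x,res(f.x).reshape(-1,2).round(1).tolist())
for a in A: print(jig2w(f.x,arc(a)).round(4))
E
```

```text
scene [0.5046 0.0113 0.071 ]
scene [0.5353 0.0516 0.071 ]
scene [0.5566 0.084  0.071 ]
scene [0.5688 0.1408 0.071 ]
scene [0.5564 0.1951 0.071 ]
scene [ 0.437  -0.0372  0.048 ]
scene [0.5237 0.2597 0.048 ]
side [0.5007 0.0088 0.071 ]
side [0.5396 0.0398 0.071 ]
side [0.5635 0.0868 0.071 ]
side [0.5754 0.143  0.071 ]
side [0.5609 0.1879 0.071 ]
side [0.5303 0.2536 0.048 ]
[ 0.55912224  0.09089077 -0.29974271] [[-0.3, -2.2], [-2.4, -2.2], [0.6, 2.8], [1.1, 0.2], [-2.1, 0.2], [0.0, 3.8], [-4.3, -1.1], [0.5, -0.9], [-0.5, 1.4], [-0.0, 1.7], [3.1, 1.6], [-2.2, 1.5], [0.1, 0.2]]
[0.5021 0.0056]
[0.5368 0.0441]
[0.5591 0.0909]
[0.5671 0.1421]
[0.5602 0.1935]
[ 0.443  -0.0271]
[0.5298 0.2538]
```

The pictures agree with the fit. In the scene view the post is at (323,165), next to the first pad at (308,187), and the disc is at (358,283). In the side view the post is at (360,210) and the disc at (216,265). So the run goes from pad 1 to pad 5, the pad spacing fits to about 3 mm, and the bottle at (328,350) stands off beyond the disc. I'll shut the fingers and press pad 1 with a force stop.

```bash
cat >> h.py <<'E'
P=np.array([0.55912224,0.09089077,-0.29974271])
A=[-.578,-.289,0,.289,.578]
PAD=[jig2w(P,arc(a)) for a in A]
DOWN=(R.from_euler('z',P[2])*R.from_euler('x',np.pi)).as_rotvec()
E
python3 - <<'E'
from plant import r
from h import *
for p in PAD: print(r.ik([*p,.066],DOWN))
r.close()
r.move_to([*PAD[0],.2],DOWN)
r.movel([*PAD[0],.085],speed=.1); r.pause(.2)
o=r.get_obs();f0=o['wrist_force'];print(o['time'],o['tool_pos'],f0,o['gripper_width'])
for z in (.070,.068,.066):
    s=r.movel([*PAD[0],z],speed=.02,f_stop=4); r.pause(.1)
    o=r.get_obs();print(z,s,o['tool_pos'].round(4),(o['wrist_force']-f0).round(2))
    if s or o['wrist_force'][2]-f0[2]>3: break
r.movel([*PAD[0],.085],speed=.05)
o=r.get_obs();print(o['time'],(o['wrist_force']-f0).round(2))
E
```

```text
[ 1.10847206e-02  3.53643415e-01 -4.73613818e-01  7.43539094e-01
  4.44089210e-16 -2.83076522e+00]
[ 8.19319880e-02  4.06663489e-01 -3.84607658e-01  7.79525179e-01
  4.44089210e-16 -2.75991796e+00]
[ 1.61150114e-01  4.47312883e-01 -3.13908844e-01  8.09574600e-01
  4.44089210e-16 -2.68069983e+00]
[ 2.45513140e-01  4.74137219e-01 -2.66170066e-01  8.30489041e-01
  4.44089210e-16 -2.59633680e+00]
[ 3.32540860e-01  4.86030095e-01 -2.44741755e-01  8.40024477e-01
  4.44089210e-16 -2.50930908e+00]
6.9167 [0.50260088 0.00556905 0.08552031] [ 0.31522707 -0.19311482  0.79563868] -7.519838969356322e-05
0.07 False [0.5022 0.0056 0.0701] [-1.35 -0.01  0.35]
0.068 False [0.5024 0.0056 0.0682] [-0.9  -0.24  0.41]
0.066 False [0.5024 0.0056 0.0662] [0.29 1.   2.6 ]
9.15 [-0.69  0.88 -1.05]
```

The force reading is noisy, at about 1 N. I'll repeat the press on pad 1 with averaged force to find the true contact height.

```bash
cat >> h.py <<'E'
from plant import r
def force(n=20):
    f=[]
    for _ in range(n): r.pause(.02); f.append(r.get_obs()['wrist_force'])
    return np.mean(f,0), np.std(f,0)
E
python3 - <<'E'
from h import *
import cv2
f0,s=force();print(f0.round(2),s.round(2))
for z in (.068,.066,.065):
    r.movel([*PAD[0],z],speed=.03); f,s=force(15)
    print(z,r.get_obs()['tool_pos'].round(4),(f-f0).round(2))
im=eyes.grab_frame('side');cv2.imwrite('pics/s2.png',cv2.resize(im[150:290,200:400,::-1],(800,560)))
r.movel([*PAD[0],.085],speed=.05)
print(r.get_obs()['time'])
E
```

```text
[-0.11  0.03 -0.26] [0.42 0.41 0.52]
0.068 [0.5021 0.0056 0.0681] [-0.47 -0.09  2.22]
0.066 [0.5022 0.0056 0.0661] [-0.63 -0.32  3.42]
0.065 [0.5022 0.0056 0.0651] [-0.45 -0.29  4.23]
12.05
```

View pics/s2.png

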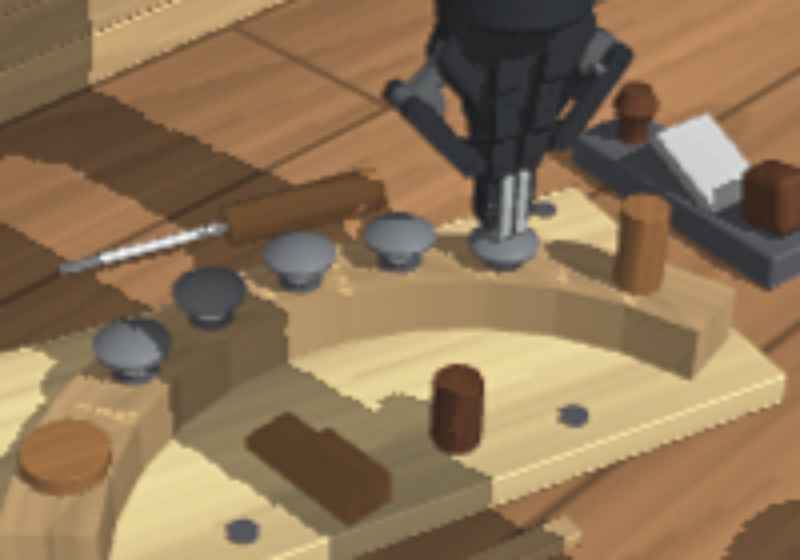

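The crop shows the shut fingertips centred on pad 1 at (503,240), with the post clear at (640,245). The force matches 0.7 N/mm with contact at z ≈ 71 mm: 3.4 N at 5 mm and 4.2 N at 6 mm. I'll go on to pads 2–5, pressing each to the half stroke.

```bash
python3 - <<'E'
from h import *
for i in range(1,5):
    p=PAD[i]
    r.movel([*p,.083],speed=.06)
    f0,_=force(8)
    r.movel([*p,.0655],speed=.03,f_stop=8); f,_=force(12)
    z=r.get_obs()['tool_pos'][2]
    r.movel([*p,.083],speed=.04)
    print(i+1,z.round(4),(f-f0).round(2),r.get_obs()['time'])
r.movel([*PAD[4],.2],speed=.15)
import cv2
im=eyes.grab_frame('side');cv2.imwrite('pics/s3.png',im[:,:,::-1])
print(r.get_obs()['time'])
E
```

```text
2 0.0657 [-0.64 -0.76  3.52] 14.725
3 0.0658 [-0.02 -0.61  3.34] 17.4
4 0.0658 [-0.39 -0.47  3.5 ] 20.075
5 0.0658 [-0.25 -0.34  3.44] 22.75
23.7333
```

View pics/s3.png

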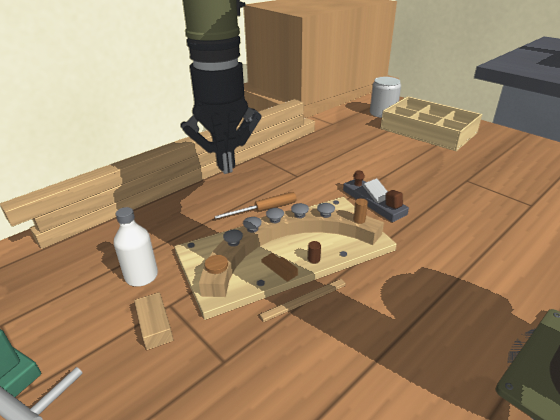

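The picture shows the hand clear, with the fingertips at (228,165). All five pads are back up, from (234,237) to (326,209), and the loose things are where they were. Pads 2–5 each read about 3.4 N, which is roughly 5 mm down.

```bash
python3 -c "
from plant import r
print(r.close_job())"
```

```text
the job is handed in; nothing more can be done
None
```

I pressed all five pads in order from the tall post to the low disc, each about 5–6 mm down (3.4–4.2 N), as separate presses with the hand lifted between pads (pad 1 twice, to check the height); all sprang back, nothing loose appears to have moved, and I handed the job in at about 24 s with the hand clear (no verdict shown).

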